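# Collect the full screw boxes from the counting machine

### The job

The screw-counting machine has dropped three identical closed boxes into its steel catch tray, but it came up short on one or two of them, leaving them nearly empty. Feel the weight of each box: lay every full one lid up and flat on the floor of the blue tote, not stacked, and let every light one end up lid up and flat on the floor of the catch tray. Set the boxes down rather than dropping them, and do not disturb the jar, the screwdriver or the multimeter.

Things in the scene. Friction and masses are not known exactly. Their poses are not given: they have to be found in the camera images.
- box_a: closed screw box, grey plastic, orange lid with a blank white label on top, 66 mm long (its x) x 48 mm wide (its y) x 36 mm high (z); origin at the centre of its underside. The boxes look alike and cannot be opened; a full one weighs 300 to 450 g in all, a short-filled one 65 to 110 g, and which is which is only felt on lifting. The load inside can shift by 2 mm..
- box_b: closed screw box, grey plastic, orange lid with a blank white label on top, 66 mm long (its x) x 48 mm wide (its y) x 36 mm high (z); origin at the centre of its underside. The boxes look alike and cannot be opened; a full one weighs 300 to 450 g in all, a short-filled one 65 to 110 g, and which is which is only felt on lifting. The load inside can shift by 2 mm..
- box_c: closed screw box, grey plastic, orange lid with a blank white label on top, 66 mm long (its x) x 48 mm wide (its y) x 36 mm high (z); origin at the centre of its underside. The boxes look alike and cannot be opened; a full one weighs 300 to 450 g in all, a short-filled one 65 to 110 g, and which is which is only felt on lifting. The load inside can shift by 2 mm..
- tray_floor (a point): centre of the inner floor of the machine's fixed steel catch tray, 5 mm above the bench; inside 330 mm (x) x 150 mm (y), walls 5 mm thick, rim 35 mm above the bench. Its x runs along the tray, its -y points to the machine
- counter: fixed screw-counting machine with its catch tray; origin on the bench under the tray's centre. White body 306 (x) x 226 (y) x 214 mm high, centred 310 mm to -y of the origin, steel hopper on top to 284 mm. A steel chute 128 mm wide slopes down from 110 mm high at the machine (y = -197 mm) to 55 mm at the tray's rim (y = -85 mm), side rails included
- tote: fixed blue open tote, outside 240 mm (x) x 160 mm (y) x 60 mm high (a lip sticks out 9 mm at the rim); origin at the centre of its underside on the bench
- tote_floor (a point): centre of the tote's inner floor, 5 mm above the bench; inside 230 mm (x) x 150 mm (y), walls 5 mm thick; axes as the tote
- jar: bystander: glass jar with a red cap, 70 mm diameter, 85 mm high; origin at the centre of its underside
- screwdriver: bystander: red screwdriver lying on the bench, about 190 mm long along its x, 30 mm high at most; origin under its middle
- multimeter: bystander: green multimeter lying on its back, 150 mm (x) x 76 mm (y) x 40 mm high; origin at the centre of its underside

How it is judged:
By the outcome, as a careful person would: the job done as asked, in the order asked, and still so for the second after the job is handed in, with the robot touching nothing.
It also fails if it takes over 72 s, if anything falls off the work surface, if the arm or the gripper's body presses on something with over 40 N, if the wrist force passes 120 N, or if a joint passes its speed limit or range.

### The arm

A 6-joint arm with a two-finger parallel gripper is mounted at the origin on the work surface. World frame = base frame: x ahead of the robot, y to its left, z up, the work surface at z = 0. Lengths are in mm, angles in rad, forces in N, time in s.
With the tool pointing down it reaches from about 275 to 750 mm from the base axis. Payload 10.2 kg.
Tool frame: the origin (TCP) lies at the very end of the fingers, on their centre line; the grasp point (between the pads) lies 19 mm behind it; z points along the fingers, x is the direction in which the jaws open and shut, and the axes are right-handed (so a half turn about z gives the same grasp; the last joint's range is limited). The gripper opens to 85 mm and grips with 20 to 120 N. Pads are 22 mm wide; open, the fingers measure 114 mm over their backs; the gripper's body (76 mm by 85 mm) begins 54 mm behind the grasp point. The pads swing forward as they close: fully open they stand 13 mm farther back than shut.
Start: joints at [1.045, 0.313, 1.498, -0, 1.331, -0.223], TCP at [156.565, 501.117, 197.194] pointing down, gripper open.
Joint ranges: [-2.94, 2.94], [-0.97, 2.17], [0.19, 2.56], [-1.23, 4.37], [0.02, 3.11], [-2.88, 2.88]. Speed limits (rad/s): [2.39, 2.39, 3.01, 3.14, 3.14, 3.14].

### API

Orientations are given as a unit quaternion [w, x, y, z].
In Python, from rig import telemetry, capture, camera_model, finish_job gives the robot as it stands.
- The arm moves only by the shell command python3 -m inch 'ROWS' [FORCE]. ROWS is JSON, a list of rows, each a list of 5 numbers: the shift along the tool's x, y, z in m, then the turn about the tool's z in rad, then the finger opening in m, from 0 to 0.0854. A call has exactly 5 rows; each row shifts and turns the pose as measured when the row begins, along the tool's axes as they then stand; what a row does not reach is not made up. A row lasts 1/12 s, in which the tool goes at most 41.7 mm and 7.16 degrees, less where a joint would pass 70% of its speed; a pose out of reach is approached as far as the arm can. A call with a gripper value outside its range is refused whole. The fingers move at their own pace and stop on an object; FORCE is the grip in N (left out, the last holds). Time passes only in rows, so rows that do not move let the fingers close, or fill a call up. It gives the time, the measured TCP pose, the force and the opening at its end, in the units of the state.
- telemetry.sense(): the state, without advancing time (a new reading comes with each control period).
- capture(name): name is "side" or "top"; returns the picture (400x640x3 uint8, blue, green, red); there is no depth.
- camera_model(name): a dict with "mtx" (3x3 intrinsics, pixels), "k1" (the pictures are not rectified: a ray, as slopes to the right and down, at radius r is drawn at 1 + k1 r^2 times it, then the intrinsics apply), "camera_from_world" (4x4, takes a point from world to camera coordinates). Camera axes: x right, y down, z forward; pixel columns grow to the right and rows downward; lengths in mm; the calibration is good to about 2 mm. A picture is of the moment at which its call begins. camera_model takes no time and is no camera call.
- finish_job(): hands the job in, once; it reports no verdict.
The state is a dict: "time_s": time; "joints": joint angles; "dq": joint speeds; "tau": joint torques, N m; "eef_pos": TCP position; "ee_rot": TCP orientation; "force": force on the tool from outside, world axes, zero at the start; "wrist_torque": the same for the moment, N m; "grip_width": opening from 0.0 (shut) to 1.0 (fully open).
Only numpy, scipy, OpenCV 4.12 (cv2) and the standard library are available. Lean on these libraries where they do the work, as an engineer would, in place of code of your own. Each camera call takes 0.05 s, during which the arm holds its last target. There are 200 camera calls.

## Working session

There is one attempt and no reset: what is moved stays moved. The work goes in short steps, Python scripts to look and compute and a shell command to move; the robot and the scene stay as the last step left them, time stands still between calls to the robot, and variables do not carry over. Pictures are saved under pics/ and viewed, about 8 in all and at most 12, crops included, and the job is handed in when it is done.

```bash
ls; mkdir -p pics
python3 - <<'E'
from rig import telemetry, capture, camera_model
import cv2, numpy as np
np.set_printoptions(precision=4,suppress=True)
for n in("side","top"):
    cv2.imwrite(f"pics/{n}0.png",capture(n)); m=camera_model(n); print(n,m)
print(telemetry.sense())
E
```

```text
pics
side {'mtx': array([[364.4506,   0.    , 321.0756],
       [  0.    , 364.4506, 192.7375],
       [  0.    ,   0.    ,   1.    ]]), 'k1': -0.06602978874534228, 'camera_from_world': array([[   0.9969,   -0.0759,   -0.0202, -561.9893],
       [  -0.067 ,   -0.6879,   -0.7227,  145.4299],
       [   0.0409,    0.7219,   -0.6908,  802.1679],
       [   0.    ,    0.    ,    0.    ,    1.    ]])}
top {'mtx': array([[520.0889,   0.    , 320.4236],
       [  0.    , 520.0889, 201.4193],
       [  0.    ,   0.    ,   1.    ]]), 'k1': -0.1499309620177246, 'camera_from_world': array([[   0.0147,   -0.9999,    0.0071,   87.7937],
       [  -0.995 ,   -0.0153,   -0.0992,  578.8687],
       [   0.0993,   -0.0056,   -0.995 , 1318.8033],
       [   0.    ,    0.    ,    0.    ,    1.    ]])}
{'time_s': 0.1, 'joints': array([ 1.0446,  0.3134,  1.4983,  0.    ,  1.331 , -0.2234]), 'dq': array([ 0.0018, -0.0023, -0.0007, -0.0011,  0.0009,  0.0009]), 'tau': array([  0.0021, -41.2902, -26.0143,  -0.0002,   0.003 ,   0.    ]), 'eef_pos': array([156.4319, 500.8767, 196.6775]), 'ee_rot': array([ 0.0002,  0.8057,  0.5924, -0.0005]), 'force': array([1.0314, 0.5017, 0.2313]), 'wrist_torque': array([ 0.0607, -0.0183, -0.0481]), 'grip_width': 0.9984655447487936}
```

View pics/top0.png

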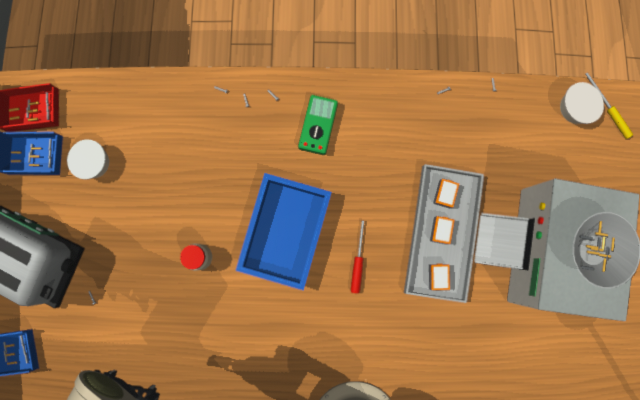

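View pics/side0.png

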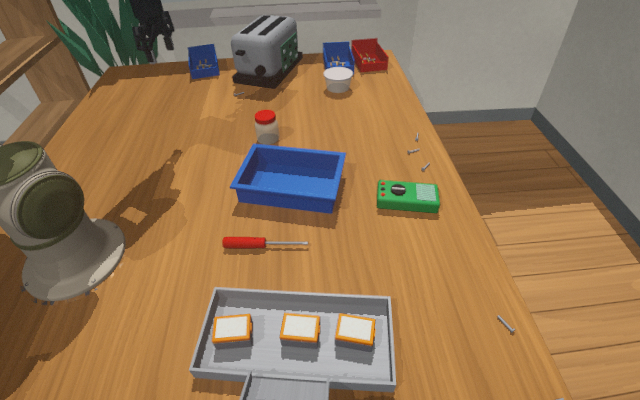

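The top view shows three white-labelled orange lids in the tray at about (447,193), (442,230) and (441,277). The tote is at (285,231), the screwdriver at (358,260), the jar at (195,257) and the multimeter at (318,125). Next I measure these.

```bash
cat > h.py <<'E'
import cv2, numpy as np
from rig import telemetry, capture, camera_model
np.set_printoptions(precision=1,suppress=True)
def ray(n,uv):
    m=camera_model(n); K=np.array(m["mtx"]); T=np.array(m["camera_from_world"])
    d=(np.array(uv,float)-K[:2,2])/[K[0,0],K[1,1]]; s=d.copy()
    for _ in range(20): s=d/(1+m["k1"]*(s@s))
    R=T[:3,:3]; return -R.T@T[:3,3], R.T@np.r_[s,1]
def onz(n,uv,z):
    o,d=ray(n,uv); return o+d*(z-o[2])/d[2]
def tri(a,b):
    (o1,d1),(o2,d2)=ray("top",a),ray("side",b)
    t=np.linalg.lstsq(np.c_[d1,-d2],o2-o1,rcond=None)[0]
    p,q=o1+d1*t[0],o2+d2*t[1]; return (p+q)/2,np.linalg.norm(p-q)
def blobs(img,lo,hi,amin,roi=None):
    h=cv2.cvtColor(img,cv2.COLOR_BGR2HSV); m=cv2.inRange(h,lo,hi)
    if roi: z=np.zeros_like(m); x0,y0,x1,y1=roi; z[y0:y1,x0:x1]=m[y0:y1,x0:x1]; m=z
    return [c for c in cv2.findContours(m,cv2.RETR_EXTERNAL,cv2.CHAIN_APPROX_NONE)[0] if cv2.contourArea(c)>amin]
def cen(c): M=cv2.moments(c); return np.array([M["m10"],M["m01"]])/M["m00"]
def rect(n,c,z):
    P=np.array([onz(n,p,z)[:2] for p in c[:,0]]); (x,y),(w,h),a=cv2.minAreaRect(P.astype(np.float32))
    if w<h: w,h,a=h,w,a+90
    return np.array([x,y,w,h,(a+90)%180-90])  # long axis angle deg
E
python3 - <<'E'
from h import *
t=cv2.imread("pics/top0.png"); s=cv2.imread("pics/side0.png")
OR=((8,150,120),(22,255,255))
for n,i,roi in(("top",t,(405,160,490,305)),("side",s,(190,285,400,390))):
    for c in blobs(i,*OR,100,roi): print(n,"lid",cen(c),rect(n,c,41))
    for c in blobs(i,(0,0,215),(180,50,255),60,roi): print(n,"label",cen(c),rect(n,c,41))
for n,i in(("top",t),("side",s)):
    c=max(blobs(i,(105,120,60),(125,255,255),1000,(225,140,350,300)),key=cv2.contourArea); print(n,"tote",rect(n,c,60))
for c in blobs(t,(0,150,100),(5,255,255),100,(170,200,400,310)): print("red",cen(c),rect("top",c,15),onz("top",cen(c),85))
for c in blobs(t,(55,120,60),(80,255,255),300,(290,80,350,160)): print("mm",rect("top",c,40))
# tray outer corners, rim 35
for p in((423,165),(485,174),(468,301),(405,293)): print("tray top",onz("top",p,35))
for p in((214,289),(393,296),(395,387),(195,380)): print("tray side",onz("side",p,35))
E
```

```text
top lid [464.2 289.9] [ 368.6 -232.3  219.9  103.    89.9]
top lid [439.9 276.9] [ 387.6 -212.7   63.9   47.     0.1]
top lid [442.8 229.7] [ 508.4 -220.3   66.7   48.7  -10. ]
top lid [446.9 192.6] [ 604.6 -232.    66.5   48.6  -15.8]
top lid [434.3 186.9] [ 540.6 -234.1  304.4  225.2    0. ]
top label [440.3 276.9] [ 386.3 -214.    51.2   33.9    0.3]
top label [443.3 229.6] [ 507.9 -221.6   51.8   34.5  -10.4]
top label [447.4 192.4] [ 605.1 -233.2   52.6   34.5  -14.9]
side lid [197.9 383.7] [ 344.  -307.6   28.7   17.    -3.3]
side lid [231.6 328.2] [ 390.5 -216.    67.5   49.2    1.9]
side lid [355.5 329.2] [ 607.  -235.2   65.8   48.9  -15.9]
side lid [299.8 327.5] [ 510.9 -223.9   67.5   48.   -10.4]
side lid [384.  310.3] [ 631.1 -243.5  188.   124.    84.5]
side lid [197.8 306.2] [ 332.1 -191.7  149.4   39.8  -80.4]
side label [230.6 326.7] [ 388.1 -213.7   52.8   35.4    0.5]
side label [355.  327.6] [ 606.2 -232.9   53.7   35.7  -16. ]
side label [299.5 325.9] [ 509.7 -221.2   53.5   35.5  -10.1]
top tote [499.  188.8 255.4 176.3 -15.1]Traceback (most recent call last):
  File "<stdin>", line 8, in <module>
  File "h.py", line 21, in rect
    P=np.array([onz(n,p,z)[:2] for p in c[:,0]]); (x,y),(w,h),a=cv2.minAreaRect(P.astype(np.float32))
                ~~~^^^^^^^
  File "h.py", line 10, in onz
    o,d=ray(n,uv); return o+d*(z-o[2])/d[2]
        ~~~^^^^^^
  File "h.py", line 5, in ray
    m=camera_model(n); K=np.array(m["mtx"]); T=np.array(m["camera_from_world"])
ValueError: time passes only in moves, steps and waits
```

Run:
```python
import cv2
t=cv2.imread("pics/top0.png")[155:310,395:495]; s=cv2.imread("pics/side0.png")[280:400,190:400]
a=cv2.resize(t,None,fx=3.8,fy=3.8,interpolation=cv2.INTER_CUBIC); b=cv2.resize(s,(400,229),interpolation=cv2.INTER_CUBIC)
import numpy as np
o=np.zeros((590,790,3),'uint8'); o[:a.shape[0],:a.shape[1]]=a; o[:229,385:785]=b; cv2.imwrite("pics/crop0.png",o)
```

```text
(no output)
```

View pics/crop0.png

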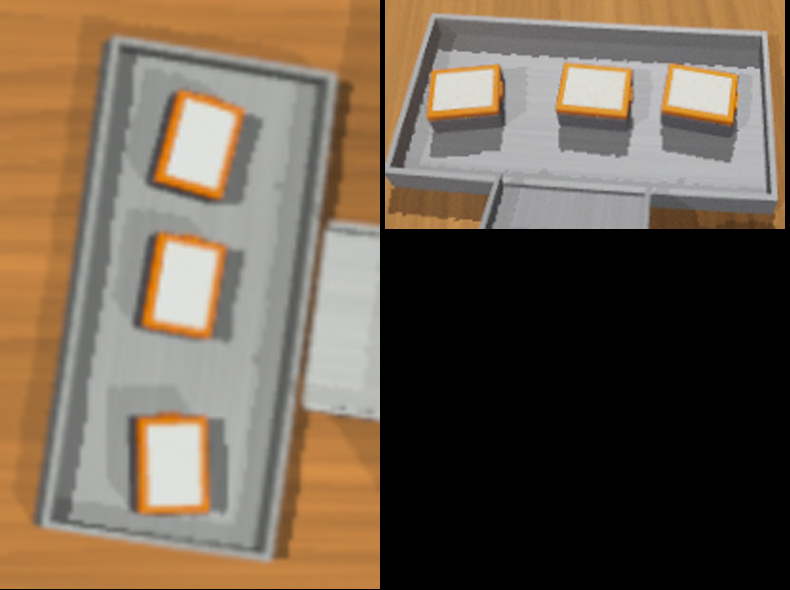

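All three boxes lie flat and lid up, and the two views agree within about 3 mm at lid height. The measuring script stopped because I called camera_model once per point. I'll cache it and finish the tote and tray.

```bash
sed -i 's/^def ray/import functools\ncamera_model=functools.lru_cache(camera_model)\ndef ray/' h.py
cat >> h.py <<'E'
def yaw(s):
    w,x,y,z=s["ee_rot"]; return np.degrees(2*np.arctan2(y,x))
def go(x,y,z,yd):
    s=telemetry.sense(); p=s["eef_pos"]; a=yaw(s); d=np.array([x,y,z])-p; r=np.radians(a)
    turn=-((yd-a+90)%180-90)
    v=np.array([d[0]*np.cos(r)+d[1]*np.sin(r), d[0]*np.sin(r)-d[1]*np.cos(r), -d[2]])
    n=int(np.ceil(np.linalg.norm(v)/40)); print("t%.2f pos"%s["time_s"],p,"yaw %.1f F"%a,s["force"],"j1,6",s["joints"][[0,5]],"w%.3f"%s["grip_width"])
    print(" tool shift mm (present axes)",v,"turn rad %.3f"%np.radians(turn),"min rows",n)
E
python3 - <<'E'
from h import *
t=cv2.imread("pics/top0.png"); s=cv2.imread("pics/side0.png")
for n,i in(("top",t),("side",s)):
    c=max(blobs(i,(105,120,60),(125,255,255),1000,(225,140,350,300)),key=cv2.contourArea); print(n,"tote",rect(n,c,60))
for c in blobs(t,(0,150,100),(5,255,255),100,(170,200,400,310)): print("red",cen(c),rect("top",c,15),onz("top",cen(c),85))
for c in blobs(t,(55,120,60),(80,255,255),300,(290,80,350,160)): print("mm",rect("top",c,40))
for n,Q in(("top",((423,165),(485,174),(468,301),(405,293))),("side",((214,289),(393,296),(395,387),(195,380)))):
    print("tray",n,rect(n,np.array(Q)[:,None],35))
go(509.5,-222,140,80)
E
```

```text
top tote [499.  188.8 255.4 176.3 -15.1]
side tote [495.3 166.3 257.3 220.7 -15.4]
red [356.5 274.8] [390.   -0.   92.5  23.2  -5.7] [392.1   5.5  85. ]
red [192.3 256.7] [429.1 428.6  61.2  60.1 -88.3] [429.3 412.3  85. ]
mm [779.6 106.9 148.1  73.2 -12.2]
tray top [ 500.5 -230.1  338.5  167.5   -8.1]
tray side [ 505.7 -236.4  343.2  169.5   -7.5]
t0.10 pos [156.4 500.9 196.7] yaw 72.7 F [1.  0.5 0.2] j1,6 [ 1.  -0.2] w0.998
 tool shift mm (present axes) [-584.7  552.6   56.7] turn rad -0.128 min rows 21
```

```bash
python3 -m inch '[[-0.028,0.027,0,0,0.068],[-0.028,0.027,0,0,0.068],[-0.028,0.027,0,0,0.068],[-0.028,0.027,0,0,0.068],[-0.028,0.027,0,0,0.068]]' 40
python3 -m inch '[[-0.028,0.027,0,0,0.068],[-0.028,0.027,0,0,0.068],[-0.028,0.027,0,0,0.068],[-0.028,0.027,0,0,0.068],[-0.028,0.027,0,0,0.068]]'
python3 -m inch '[[-0.028,0.027,0.004,0,0.068],[-0.028,0.027,0.004,0,0.068],[-0.028,0.027,0.004,0,0.068],[-0.028,0.027,0.004,0,0.068],[-0.028,0.027,0.004,0,0.068]]'
python3 -c 'from h import *; go(509.5,-222,140,80)'
```

```text
time_s: 0.52
eef_pos: [242.6, 324.4, 193.8]
ee_rot: [0.0, 0.803, 0.597, -0.002]
force: [1.2, 0.0, 0.8]
grip_width: 0.798
time_s: 0.93
eef_pos: [332.3, 142.6, 193.6]
ee_rot: [0.0, 0.802, 0.598, -0.002]
force: [0.6, 0.3, 1.0]
grip_width: 0.795
time_s: 1.35
eef_pos: [423.5, -40.5, 173.8]
ee_rot: [0.001, 0.802, 0.597, -0.001]
force: [1.2, 0.5, 0.5]
grip_width: 0.794
t1.35 pos [423.5 -40.5 173.8] yaw 73.3 F [1.2 0.5 0.5] j1,6 [-0.4 -1.6] w0.794
 tool shift mm (present axes) [-149.1  134.6   33.8] turn rad -0.117 min rows 6
```

```bash
python3 -m inch '[[-0.027,0.025,0.007,0,0.068],[-0.027,0.025,0.007,0,0.068],[-0.027,0.025,0.007,0,0.068],[-0.027,0.025,0.007,0,0.068],[-0.027,0.024,0.006,0,0.068]]'
python3 -m inch '[[-0.014,0.011,0,0,0.068],[0,0,0,-0.117,0.068],[0,0,0.02,0,0.068],[0,0,0.02,0,0.068],[0,0,0,0,0.068]]'
python3 -c 'from h import *; go(509.5,-222,11,80);cv2.imwrite("pics/side1.png",capture("side")[250:400,150:450])'
```

```text
time_s: 1.77
eef_pos: [505.0, -215.9, 137.4]
ee_rot: [0.0, 0.803, 0.596, -0.001]
force: [0.4, 0.6, 0.1]
grip_width: 0.796
time_s: 2.18
eef_pos: [511.9, -241.1, 91.7]
ee_rot: [-0.002, 0.768, 0.641, -0.002]
force: [0.4, 0.7, -0.9]
grip_width: 0.794
t2.18 pos [ 511.9 -241.1   91.7] yaw 79.7 F [ 0.4  0.7 -0.9] j1,6 [-0.6 -2. ] w0.794
 tool shift mm (present axes) [18.3 -5.7 80.7] turn rad -0.005 min rows 3
```

```bash
python3 -m inch '[[0.018,-0.006,0,0,0.068],[0,0,0,0,0.068],[0,0,0.02,0,0.068],[0,0,0,0,0.068],[0,0,0,0,0.068]]'
python3 -c 'from h import *; go(509.5,-222,11,80);cv2.imwrite("pics/side1.png",cv2.resize(np.vstack([capture("side")[250:400,150:450],capture("top")[155:305,300:600]]),(600,600)))'
```

```text
time_s: 2.65
eef_pos: [511.8, -223.3, 78.7]
ee_rot: [0.003, 0.768, 0.641, -0.001]
force: [0.1, 0.1, 0.3]
grip_width: 0.798
t2.65 pos [ 511.8 -223.3   78.7] yaw 79.7 F [0.1 0.1 0.3] j1,6 [-0.6 -2. ] w0.798
 tool shift mm (present axes) [ 0.9 -2.4 67.7] turn rad -0.005 min rows 2
```

View pics/side1.png

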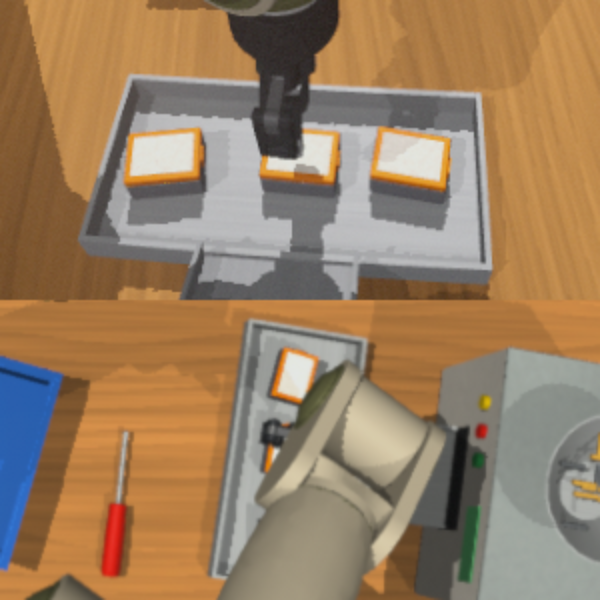

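The fingers are over the middle box, with the near fingertip at about side pixel (292,327). I check that against the measured pose before descending.

```bash
python3 -c 'from h import *; print(onz("side",(290,327),79))'
python3 -m inch '[[0.001,-0.002,0.02,0,0.068],[0,0,0.02,0,0.068],[0,0,0.006,0,0.068],[0,0,0,0,0.068],[0,0,0,0,0.068]]'
python3 -c 'from h import *; go(509.5,-222,11,80)'
```

```text
[ 495.7 -241.    79. ]
time_s: 3.17
eef_pos: [512.3, -224.6, 36.5]
ee_rot: [0.006, 0.768, 0.641, -0.0]
force: [-0.4, -0.5, 0.3]
grip_width: 0.797
t3.17 pos [ 512.3 -224.6   36.5] yaw 79.7 F [-0.4 -0.5  0.3] j1,6 [-0.6 -2. ] w0.797
 tool shift mm (present axes) [ 2.1 -3.2 25.5] turn rad -0.006 min rows 1
```

```bash
python3 -m inch '[[0.002,-0.003,0.013,0,0.068],[0,0,0.009,0,0.068],[0,0,0,0,0.068],[0,0,0,0,0.068],[0,0,0,0,0.068]]'
python3 -c 'from h import *; go(509.5,-222,11,80)'
python3 -m inch '[[0,0,0,0,0.03],[0,0,0,0,0.03],[0,0,0,0,0.03],[0,0,0,0,0.03],[0,0,0,0,0.03]]' 40
python3 -m inch '[[0,0,0,0,0.03],[0,0,0,0,0.03],[0,0,0,0,0.03],[0,0,0,0,0.03],[0,0,0,0,0.03]]'
python3 -c 'from h import *; go(509.5,-222,11,80)'
```

```text
time_s: 3.58
eef_pos: [512.4, -224.3, 18.6]
ee_rot: [0.01, 0.768, 0.641, 0.001]
force: [-0.7, 1.0, 0.3]
grip_width: 0.797
t3.58 pos [ 512.4 -224.3   18.6] yaw 79.7 F [-0.7  1.   0.3] j1,6 [-0.6 -2. ] w0.797
 tool shift mm (present axes) [ 1.7 -3.3  7.6] turn rad -0.006 min rows 1
time_s: 4.0
eef_pos: [513.5, -225.1, 20.7]
ee_rot: [0.011, 0.768, 0.641, 0.001]
force: [-0.2, -0.5, 0.0]
grip_width: 0.346
time_s: 4.42
eef_pos: [513.5, -225.1, 20.8]
ee_rot: [0.011, 0.768, 0.641, 0.001]
force: [0.1, 0.1, -0.5]
grip_width: 0.352
t4.42 pos [ 513.5 -225.1   20.8] yaw 79.7 F [ 0.1  0.1 -0.5] j1,6 [-0.6 -2. ] w0.352
 tool shift mm (present axes) [ 2.3 -4.5  9.8] turn rad -0.006 min rows 1
```

The fingers closed to 30 mm with nothing between them, so I look before doing anything else.

```bash
python3 -c 'from h import *; cv2.imwrite("pics/side2.png",cv2.resize(capture("side")[250:400,190:390],(800,600),interpolation=cv2.INTER_CUBIC)); cv2.imwrite("pics/top2.png",capture("top"))'
```

```text
(no output)
```

View pics/side2.png

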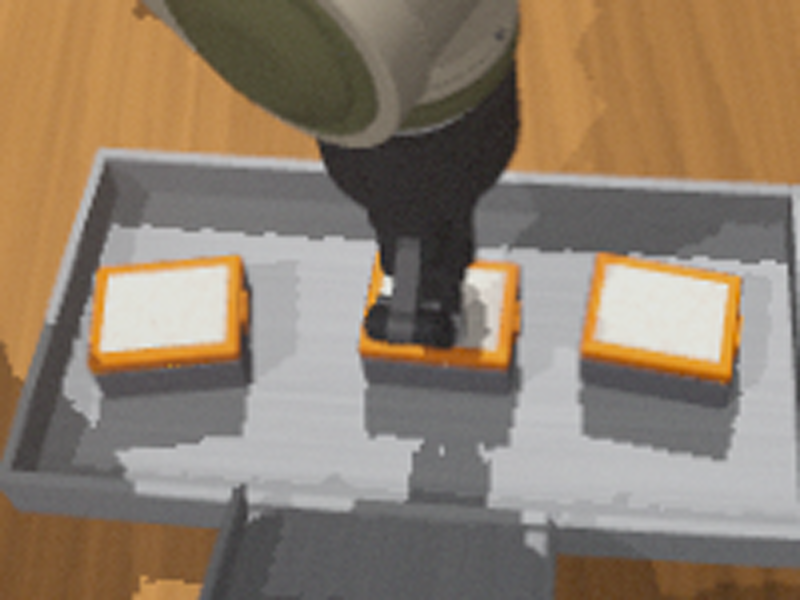

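```bash
python3 -c '
from h import *
for z in (20,35,41,45,50,60): print(onz("side",(292.5,335),z))
for c in blobs(cv2.imread("pics/side0.png"),(8,150,120),(22,255,255),100,(270,300,330,350)): print(cen(c))
for c in blobs(capture("side"),(8,150,120),(22,255,255),100,(270,300,330,350)): print(cen(c),rect("side",c,41))
s=telemetry.sense(); print(s)
'; ls -la .
```

```text
[ 495.6 -227.5   20. ]
[ 496.6 -234.5   35. ]
[ 497.  -237.3   41. ]
[ 497.3 -239.2   45. ]
[ 497.6 -241.6   50. ]
[ 498.2 -246.2   60. ]
[299.8 327.5]
[303.7 334.9] [ 509.8 -225.9   67.9   46.3   -4.8]
{'time_s': 4.5667, 'joints': array([-0.6,  0.6,  1.6, -0. ,  0.9, -2. ]), 'dq': array([ 0., -0., -0., -0.,  0.,  0.]), 'tau': array([  0. , -47.9, -21. ,  -0. ,  -0.1,  -0. ]), 'eef_pos': array([ 513.5, -225.1,   20.8]), 'ee_rot': array([0. , 0.8, 0.6, 0. ]), 'force': array([ 0.1,  0.2, -0.1]), 'wrist_torque': array([ 0.,  0., -0.]), 'grip_width': 0.3505855594235896}
total 16
drwxr-xr-x  3 agent agent 4096 Dec  4 19:16 .
drwxr-xr-x 23 root  root  4096 Dec  4 19:14 ..
-rw-r--r--  1 agent agent 1814 Dec  4 19:16 h.py
drwxr-xr-x  2 agent agent 4096 Dec  4 19:19 pics
```

View pics/top2.png

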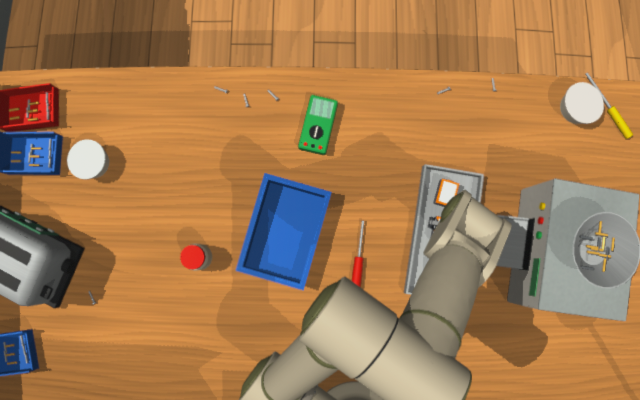

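The picture shows the fingertips just above the middle lid, at about side pixel (292,335). That puts the tool roughly 15–25 mm away from where telemetry says it is. I'll raise it, open the fingers, and compare the reported pose with both cameras.

```bash
P='from h import *
np.set_printoptions(precision=5,suppress=True)
s=telemetry.sense(); print(s["time_s"],s["joints"],s["eef_pos"],s["ee_rot"])'
python3 -c "$P"
python3 -m inch '[[0,0,-0.03,0,0.068],[0,0,-0.04,0,0.068],[0,0,-0.04,0,0.068],[0,0,-0.02,0,0.068],[0,0,0,0,0.068]]' >/dev/null
python3 -c "$P"
python3 -m inch '[[0,0.04,0,0,0.068],[0,0.04,0,0,0.068],[0,0.04,0,0,0.068],[0,0,0,0,0.068],[0,0,0,0,0.068]]' >/dev/null
python3 -c "$P
t,s=capture('top'),capture('side')
cv2.imwrite('pics/t3.png',t);cv2.imwrite('pics/s3.png',s)
o=np.hstack([cv2.resize(s[150:400,200:460],(410,394)),cv2.resize(t[110:260,390:540],(390,390))[:394] if 0 else cv2.resize(t[110:260,390:540],(390,394))]);cv2.imwrite('pics/both3.png',o)"
```

```text
4.5667 [-0.62019  0.57482  1.60565 -0.00459  0.93869 -2.00806] [ 513.45982 -225.1092    20.75849] [0.01132 0.76783 0.64055 0.00104]
4.9833 [-0.61938  0.40698  1.47976 -0.00392  1.23819 -2.00852] [ 510.05137 -222.13504  154.41398] [0.00853 0.7679  0.64051 0.00032]
5.4 [-0.53885  0.68316  1.05298 -0.00505  1.39935 -1.92729] [ 629.2624  -242.39215  148.41617] [ 0.0037   0.76827  0.64011 -0.00134]
```

View pics/both3.png

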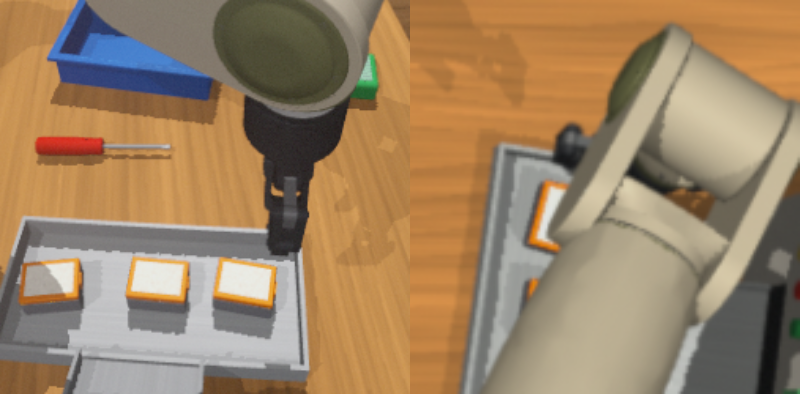

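```bash
python3 -c '
from h import *
for z in (130,148,165,180): print(z,"side tip",onz("side",(380.7,305.4),z),"top finger",onz("top",(452.3,165),z))
m=camera_model("side");T=m["camera_from_world"];print("side cam",-T[:3,:3].T@T[:3,3])
def proj(n,p):
    m=camera_model(n);c=m["camera_from_world"]@np.r_[p,1];s=c[:2]/c[2];s=s*(1+m["k1"]*(s@s));return m["mtx"][:2,:2]@s+m["mtx"][:2,2]
a=np.radians(79.6);u=np.array([np.cos(a),np.sin(a),0]);p=np.array([629.3,-242.4,148.4])
for d in(-38,0,38): print(d,proj("side",p+d*u),proj("top",p+d*u))
'
```

```text
130 side tip [ 641.1 -242.8  130. ] top finger [ 661.7 -223.6  130. ]
148 side tip [ 637.5 -252.5  148. ] top finger [ 658.5 -218.8  148. ]
165 side tip [ 634.1 -261.7  165. ] top finger [ 655.5 -214.3  165. ]
180 side tip [ 631.1 -269.8  180. ] top finger [ 652.9 -210.4  180. ]
side cam [ 537.2 -521.6  647.9]
-38 [374. 323.] [477.3 180.3]
0 [374.2 299.7] [462.1 177.2]
38 [374.3 278.5] [446.8 174. ]
```

```bash
cat >> h.py <<'E'
def proj(n,p):
    m=camera_model(n);c=m["camera_from_world"]@np.r_[p,1];s=c[:2]/c[2];s=s*(1+m["k1"]*(s@s));return m["mtx"][:2,:2]@s+m["mtx"][:2,2]
from scipy.spatial.transform import Rotation as Ro
E
python3 -c '
from h import *
S={"0":([156.4319,500.8767,196.6775],[.0002,.8057,.5924,-.0005],40),"2":([513.46,-225.11,20.76],[.01132,.76783,.64055,.00104],16),"3":([629.26,-242.39,148.42],[.0037,.76827,.64011,-.00134],36)}
def panel(n,img,k,x0,y0,w,h,f):
    p,q,hw=S[k];R=Ro.from_quat([q[1],q[2],q[3],q[0]]).as_matrix();P=np.array(p)
    c=cv2.resize(img[y0:y0+h,x0:x0+w],None,fx=f,fy=f,interpolation=cv2.INTER_CUBIC)
    for l,col in((np.array([[0,0,0],[0,0,-73],[0,0,-150]]),(0,255,255)),(np.array([[-hw,0,0],[-hw,0,-50]]),(0,0,255)),(np.array([[hw,0,0],[hw,0,-50]]),(0,255,0))):
        pts=np.array([(proj(n,P+R@v)-[x0,y0]+.5)*f for v in l]).astype(int)
        cv2.polylines(c,[pts],False,col,1); [cv2.circle(c,tuple(map(int,t)),3,col,1) for t in pts]
    return c
s2=np.zeros((400,640,3),"uint8"); s2[250:400,190:390]=cv2.resize(cv2.imread("pics/side2.png"),(200,150),interpolation=cv2.INTER_AREA)
o=np.vstack([np.hstack([panel("side",cv2.imread("pics/side0.png"),"0",80,0,130,95,3),panel("top",cv2.imread("pics/top0.png"),"0",60,300,130,95,3)]),
 np.hstack([panel("side",s2,"2",235,250,130,105,3),panel("side",cv2.imread("pics/s3.png"),"3",325,220,130,105,3)])])
cv2.imwrite("pics/ov.png",o);print(o.shape)'
```

```text
(600, 780, 3)
```

View pics/ov.png

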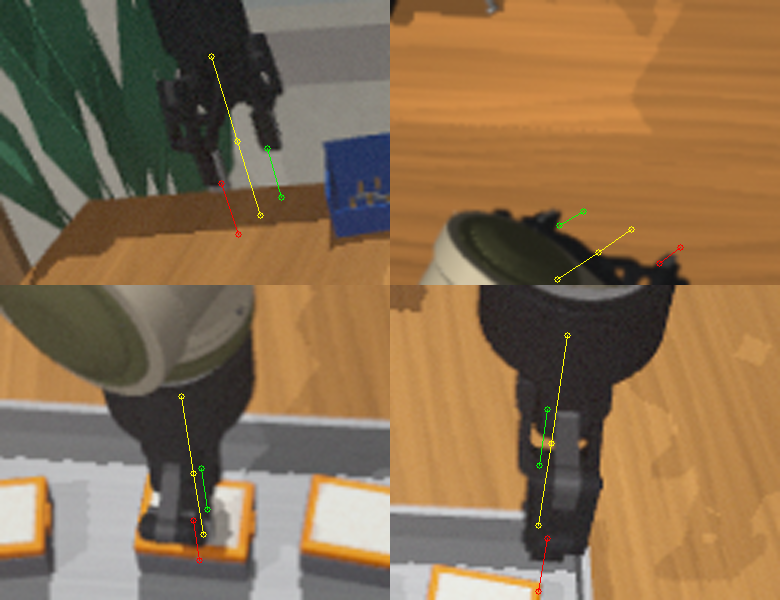

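```bash
python3 -c '
from h import *
print("-x finger",tri((154.5,390),(151.7,61)), "+x finger",tri((115.5,371),(169.3,49.5)))
q=[.8057,.5924,-.0005,.0002];R=Ro.from_quat(q).as_matrix();P=np.array([156.4,500.9,196.7])
for d in(-43,43):print("expected fully open",P+R@[d,0,-13])
# jar/multimeter cross-check of cameras: red cap and green body
t=cv2.imread("pics/top0.png");s=cv2.imread("pics/side0.png")
a=max(blobs(t,(0,150,100),(5,255,255),100,(170,230,215,280)),key=cv2.contourArea);b=max(blobs(s,(0,150,100),(5,255,255),50,(240,100,290,150)),key=cv2.contourArea)
print("cap",tri(cen(a),cen(b)))
'
```

```text
-x finger (array([142.5, 450.4, 251. ]), np.float64(3.8770760784433964)) +x finger (array([172.9, 540.1, 244.6]), np.float64(6.330760963976983))
expected fully open [143.6 459.9 209.7]
expected fully open [169.2 542.  209.7]
cap (array([429.5, 414.3,  76.8]), np.float64(0.7232702012210156))
```

The same vertical offset shows in three poses: the real gripper sits about 30 mm higher than the reported TCP, while the lateral position agrees. The cameras are consistent with each other, so I'll descend lower in steps and watch force and picture. The right-hand box (C) is nearest, so I start there.

```bash
python3 -c 'from h import *; go(606,-233,40,74.5)'
```

```text
t5.50 pos [ 627.9 -242.1  148.9] yaw 79.6 F [-0.2 -0.2 -0.1] j1,6 [-0.5 -1.9] w0.798
 tool shift mm (present axes) [  5.  -23.2 108.9] turn rad 0.088 min rows 3
```

```bash
python3 -m inch '[[0.005,-0.023,0.0,0,0.068],[0,0,0,0.088,0.068],[0,0,0.035,0,0.068],[0,0,0.035,0,0.068],[0,0,0,0,0.068]]'
python3 -c 'from h import *; go(606,-233,30,74.5)'
```

```text
time_s: 5.92
eef_pos: [599.5, -231.9, 78.4]
ee_rot: [0.003, 0.798, 0.603, -0.001]
force: [-1.1, 0.0, -0.3]
grip_width: 0.794
t5.92 pos [ 599.5 -231.9   78.4] yaw 74.2 F [-1.1  0.  -0.3] j1,6 [-0.5 -1.8] w0.794
 tool shift mm (present axes) [ 0.7  6.5 48.4] turn rad -0.006 min rows 2
```

```bash
python3 -m inch '[[0.001,0.006,0.02,0,0.068],[0,0,0.02,0,0.068],[0,0,0.006,0,0.068],[0,0,0,0,0.068],[0,0,0,0,0.068]]'
python3 -c '
from h import *; go(606,-233,0,74.5)
t,s=capture("top"),capture("side");cv2.imwrite("pics/s4.png",s)
p=proj("side",[606,-233,30])
cv2.imwrite("pics/s4c.png",cv2.resize(s[250:380,290:430],None,fx=4,fy=4,interpolation=cv2.INTER_CUBIC))'
```

```text
time_s: 6.33
eef_pos: [604.4, -233.7, 39.3]
ee_rot: [0.006, 0.798, 0.603, -0.001]
force: [0.0, -0.1, 0.7]
grip_width: 0.797
t6.33 pos [ 604.4 -233.7   39.3] yaw 74.1 F [ 0.  -0.1  0.7] j1,6 [-0.5 -1.8] w0.797
 tool shift mm (present axes) [ 1.1  1.4 39.3] turn rad -0.007 min rows 1
```

View pics/s4c.png

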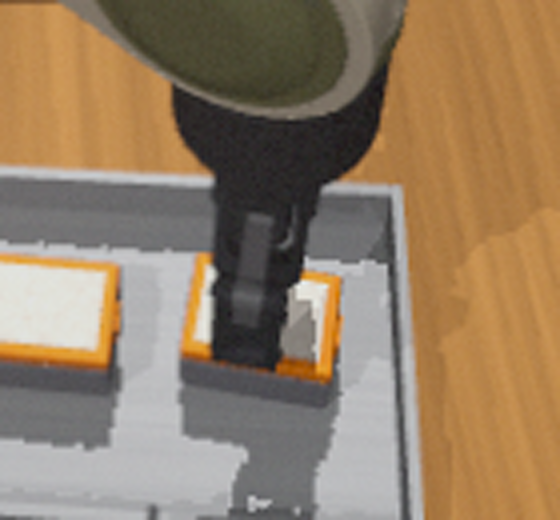

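```bash
python3 -c 'from h import *
for z in(40,60,80): print(onz("side",(351.75,340.5),z))'
python3 -m inch '[[0.001,0.003,0.015,0,0.068],[0,0,0.01,0,0.068],[0,0,0.005,0,0.068],[0,0,0,0,0.068],[0,0,0,0,0.068]]'
python3 -m inch '[[0,0,0.006,0,0.068],[0,0,0.004,0,0.068],[0,0,0,0,0.068],[0,0,0,0,0.068],[0,0,0,0,0.068]]'
python3 -c 'from h import *; go(606,-233,0,74.5)
cv2.imwrite("pics/s5c.png",cv2.resize(capture("side")[250:380,290:430],None,fx=4,fy=4,interpolation=cv2.INTER_CUBIC))'
```

```text
[ 597.6 -255.3   40. ]
[ 595.6 -264.1   60. ]
[ 593.6 -272.9   80. ]
time_s: 6.85
eef_pos: [609.4, -234.6, 9.0]
ee_rot: [0.008, 0.798, 0.603, 0.0]
force: [0.0, 0.4, -0.8]
grip_width: 0.793
time_s: 7.27
eef_pos: [609.5, -234.7, -2.1]
ee_rot: [0.008, 0.798, 0.603, 0.0]
force: [0.4, 0.7, -0.6]
grip_width: 0.799
t7.27 pos [ 609.5 -234.7   -2.1] yaw 74.1 F [ 0.4  0.7 -0.6] j1,6 [-0.5 -1.8] w0.799
 tool shift mm (present axes) [ 0.7 -3.8 -2.1] turn rad -0.007 min rows 1
```

Telemetry reads z = −2 with no contact although the tray floor is at +5, which confirms the offset. I continue down in small steps.

```bash
python3 -m inch '[[0,-0.002,0.006,0,0.068],[0,0,0.005,0,0.068],[0,0,0,0,0.068],[0,0,0,0,0.068],[0,0,0,0,0.068]]'
python3 -m inch '[[0,0,0.005,0,0.068],[0,0,0.004,0,0.068],[0,0,0,0,0.068],[0,0,0,0,0.068],[0,0,0,0,0.068]]'
python3 -c 'from h import *; go(606,-233,0,74.5)
F=[]
s=capture("side");cv2.imwrite("pics/s5c.png",cv2.resize(s[250:380,290:430],None,fx=4,fy=4,interpolation=cv2.INTER_CUBIC))'
```

```text
time_s: 7.73
eef_pos: [607.6, -234.3, -13.9]
ee_rot: [0.008, 0.798, 0.603, 0.0]
force: [0.3, -0.5, 0.2]
grip_width: 0.799
time_s: 8.15
eef_pos: [607.8, -234.5, -23.9]
ee_rot: [0.008, 0.798, 0.603, 0.0]
force: [-1.0, 0.7, 0.2]
grip_width: 0.794
t8.15 pos [ 607.8 -234.5  -23.9] yaw 74.1 F [-1.   0.7  0.2] j1,6 [-0.5 -1.8] w0.794
 tool shift mm (present axes) [  1.   -2.1 -23.9] turn rad -0.007 min rows 1
```

View pics/s5c.png

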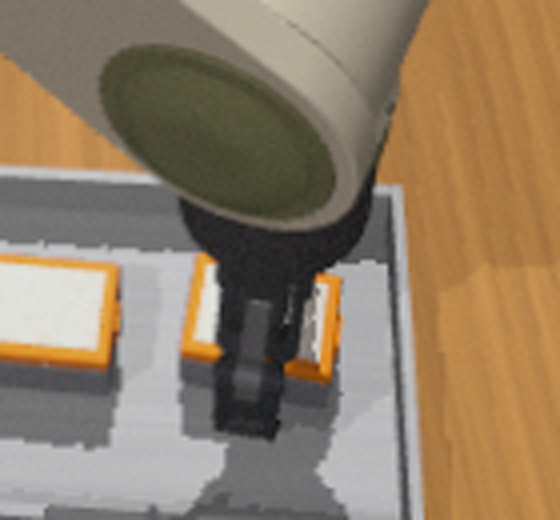

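The near finger now stands beside the box, with its tip at about crop pixel (247,430) near the floor. I take a force baseline, close and lift.

```bash
cat >> h.py <<'E'
def weigh(k=8):
    F=[]
    for _ in range(k): capture("side"); F.append(telemetry.sense()["force"])
    F=np.array(F); s=telemetry.sense(); print("t%.2f"%s["time_s"],"F mean",F.mean(0).round(2),"sd",F.std(0).round(2),"w%.3f"%s["grip_width"],"pos",s["eef_pos"])
E
python3 -c 'from h import *; weigh(6)'
python3 -m inch '[[0,0,0,0,0.04],[0,0,0,0,0.04],[0,0,0,0,0.04],[0,0,0,0,0.04],[0,0,0,0,0.04]]' 40
python3 -c 'from h import *; weigh(4)'
python3 -m inch '[[0,0,-0.01,0,0.04],[0,0,-0.02,0,0.04],[0,0,-0.02,0,0.04],[0,0,0,0,0.04],[0,0,0,0,0.04]]'
python3 -c 'from h import *; weigh(8)
s=capture("side");cv2.imwrite("pics/s6.png",s)
for c in blobs(s,(8,150,120),(22,255,255),60,(190,230,400,390)): print(cen(c),cv2.contourArea(c))'
```

```text
t8.50 F mean [ 0.1 -0.2 -0.1] sd [0.2 0.6 0.5] w0.794 pos [ 607.9 -234.6  -23.6]
time_s: 8.92
eef_pos: [608.0, -234.7, -23.2]
ee_rot: [0.008, 0.798, 0.603, 0.0]
force: [0.8, 0.8, -0.2]
grip_width: 0.555
t9.12 F mean [-0.1  0.1 -1. ] sd [0.6 0.6 0.4] w0.555 pos [ 608.  -234.7  -23.2]
time_s: 9.53
eef_pos: [607.0, -233.7, 29.6]
ee_rot: [0.008, 0.798, 0.603, 0.0]
force: [0.3, -0.9, -1.3]
grip_width: 0.553
t9.93 F mean [-0.1  0.2 -1. ] sd [0.4 0.5 0.6] w0.554 pos [ 606.6 -233.5   28.5]
[223.9 385.1] 217.0
[198.  383.6] 147.0
[231.5 328.2] 917.0
[299.8 327.5] 903.5
[372.  320.2] 106.5
[338.5 315.5] 74.5
[394.7 300.3] 965.5
[221.8 267.9] 4020.5
```

Box C reads about −1.0 N when lifted (roughly 100 g), so it is light. I set it back down where it was.

```bash
python3 -m inch '[[0,0.0,0.015,0,0.04],[0,0,0.015,0,0.04],[0,0,0.01,0,0.04],[0,0,0,0,0.04],[0,0,0,0,0.04]]'
python3 -c 'from h import *; go(608,-234.7,-23,74.1)'
```

```text
time_s: 10.4
eef_pos: [607.3, -234.2, -12.9]
ee_rot: [0.007, 0.798, 0.603, -0.0]
force: [0.1, -0.9, -0.7]
grip_width: 0.557
t10.40 pos [ 607.3 -234.2  -12.9] yaw 74.1 F [ 0.1 -0.9 -0.7] j1,6 [-0.5 -1.8] w0.557
 tool shift mm (present axes) [-0.3  0.8 10.1] turn rad 0.000 min rows 1
```

```bash
python3 -m inch '[[0,0,0.006,0,0.04],[0,0,0.003,0,0.04],[0,0,0,0,0.04],[0,0,0,0,0.04],[0,0,0,0,0.04]]'
python3 -m inch '[[0,0,0.001,0,0.04],[0,0,0,0,0.068],[0,0,0,0,0.068],[0,0,0,0,0.068],[0,0,0,0,0.068]]'
python3 -m inch '[[0,0,-0.02,0,0.068],[0,0,-0.025,0,0.068],[0,0,-0.025,0,0.068],[0,0,0,0,0.068],[0,0,0,-0.1,0.068]]'
python3 -c 'from h import *; go(510,-222,55,80)
s=capture("side");cv2.imwrite("pics/s7.png",s)
for c in blobs(s,(8,150,120),(22,255,255),60,(190,290,400,390)): print(cen(c),cv2.contourArea(c))'
```

```text
time_s: 10.82
eef_pos: [608.3, -234.8, -20.9]
ee_rot: [0.008, 0.798, 0.603, 0.0]
force: [-0.2, -0.3, -0.6]
grip_width: 0.556
time_s: 11.23
eef_pos: [609.1, -235.2, -20.6]
ee_rot: [0.01, 0.798, 0.603, 0.001]
force: [0.5, 0.9, -0.7]
grip_width: 0.794
time_s: 11.65
eef_pos: [607.6, -233.9, 51.6]
ee_rot: [0.009, 0.767, 0.642, 0.0]
force: [-0.1, 0.2, -0.9]
grip_width: 0.803
t11.65 pos [ 607.6 -233.9   51.6] yaw 79.8 F [-0.1  0.2 -0.9] j1,6 [-0.5 -1.9] w0.803
 tool shift mm (present axes) [ -5.5 -98.2  -3.4] turn rad -0.003 min rows 3
[212.  384.6] 344.5
[357.1 335.6] 208.0
[231.6 328.2] 914.0
[299.8 327.5] 903.0
[394.8 324.6] 536.5
[196.3 314.8] 620.0
```

```bash
python3 -m inch '[[-0.002,-0.033,0,0,0.068],[-0.002,-0.033,0,0,0.068],[-0.002,-0.028,0,0,0.068],[0,0,0,0,0.068],[0,0,0,0,0.068]]'
python3 -c 'from h import *; go(510,-222,-22,80)'
```

```text
time_s: 12.12
eef_pos: [510.1, -223.0, 47.9]
ee_rot: [0.008, 0.766, 0.643, 0.0]
force: [1.1, -0.4, 0.8]
grip_width: 0.794
t12.12 pos [ 510.1 -223.    47.9] yaw 80.0 F [ 1.1 -0.4  0.8] j1,6 [-0.6 -2. ] w0.794
 tool shift mm (present axes) [ 0.9 -0.3 69.9] turn rad 0.001 min rows 2
```

```bash
python3 -m inch '[[0.001,0,0.02,0,0.068],[0,0,0.02,0,0.068],[0,0,0.01,0,0.068],[0,0,0,0,0.068],[0,0,0,0,0.068]]'
python3 -m inch '[[0,0,0.008,0,0.068],[0,0,0.008,0,0.068],[0,0,0.003,0,0.068],[0,0,0,0,0.068],[0,0,0,0,0.068]]'
python3 -c 'from h import *; go(510,-222,-22,80)'
```

```text
time_s: 12.53
eef_pos: [513.9, -223.8, -3.5]
ee_rot: [0.01, 0.767, 0.641, 0.001]
force: [-0.3, 0.7, -0.0]
grip_width: 0.799
time_s: 12.95
eef_pos: [516.0, -224.9, -22.5]
ee_rot: [0.012, 0.767, 0.641, 0.001]
force: [0.7, -0.5, 0.2]
grip_width: 0.797
t12.95 pos [ 516.  -224.9  -22.5] yaw 79.8 F [ 0.7 -0.5  0.2] j1,6 [-0.6 -2. ] w0.797
 tool shift mm (present axes) [ 1.8 -6.5 -0.5] turn rad -0.004 min rows 1
```

```bash
python3 -m inch '[[0.002,-0.006,0,0,0.068],[0,0,0,0,0.068],[0,0,0,0,0.04],[0,0,0,0,0.04],[0,0,0,0,0.04]]' 40
python3 -m inch '[[0,0,0,0,0.04],[0,0,0,0,0.04],[0,0,0,0,0.04],[0,0,0,0,0.04],[0,0,0,0,0.04]]'
python3 -c 'from h import *; go(510,-222,-22,80)'
python3 -m inch '[[0,0,-0.01,0,0.04],[0,0,-0.02,0,0.04],[0,0,-0.02,0,0.04],[0,0,0,0,0.04],[0,0,0,0,0.04]]'
python3 -c 'from h import *; weigh(8)
s=capture("side");cv2.imwrite("pics/s8.png",s)
for c in blobs(s,(8,150,120),(22,255,255),60,(190,230,400,390)): print(cen(c),cv2.contourArea(c))'
```

```text
time_s: 13.37
eef_pos: [510.1, -221.9, -21.5]
ee_rot: [0.013, 0.767, 0.641, 0.001]
force: [0.2, 0.7, -3.9]
grip_width: 0.553
time_s: 13.78
eef_pos: [510.0, -221.8, -21.6]
ee_rot: [0.012, 0.767, 0.641, 0.001]
force: [-0.6, -0.5, -1.2]
grip_width: 0.551
t13.78 pos [ 510.  -221.8  -21.6] yaw 79.8 F [-0.6 -0.5 -1.2] j1,6 [-0.6 -2. ] w0.551
 tool shift mm (present axes) [-0.2  0.1  0.4] turn rad -0.004 min rows 1
time_s: 14.2
eef_pos: [507.7, -219.8, 29.9]
ee_rot: [0.01, 0.767, 0.641, 0.001]
force: [-1.0, -0.9, -4.5]
grip_width: 0.553
t14.60 F mean [-0.   0.1 -3.9] sd [0.5 0.3 0.5] w0.551 pos [ 507.6 -219.8   29.2]
[212.4 384.5] 327.5
[355.7 330. ] 924.5
[231.6 328.2] 914.0
[311.6 316.5] 121.0
[364.7 266.8] 5085.5
[202.2 263.8] 832.0
```

Box B reads −3.9 N when lifted (roughly 400 g), so it is full and goes to the tote. Box C's lid is back flat at its old place.

```bash
python3 -m inch '[[0,0,-0.02,0,0.04],[0,0,-0.025,0,0.04],[0,0,-0.02,0,0.04],[0,0,0,0.085,0.04],[0,0,0,0,0.04]]'
python3 -c 'from h import *; go(552,175,90,75)'
```

```text
time_s: 15.07
eef_pos: [505.7, -218.2, 95.1]
ee_rot: [0.007, 0.795, 0.607, 0.0]
force: [-1.3, 0.0, -4.8]
grip_width: 0.551
t15.07 pos [ 505.7 -218.2   95.1] yaw 74.7 F [-1.3  0.  -4.8] j1,6 [-0.6 -1.9] w0.551
 tool shift mm (present axes) [391.5 -58.9   5.1] turn rad -0.005 min rows 10
```

```bash
python3 -m inch '[[0.015,-0.002,0,0,0.04],[0.025,-0.004,0,0,0.04],[0.03,-0.005,0,0,0.04],[0.03,-0.005,0,0,0.04],[0.03,-0.005,0,0,0.04]]'
python3 -m inch '[[0.03,-0.005,0,0,0.04],[0.03,-0.005,0,0,0.04],[0.03,-0.005,0,0,0.04],[0.03,-0.005,0,0,0.04],[0.03,-0.005,0,0,0.04]]'
python3 -m inch '[[0.03,-0.005,0,0,0.04],[0.025,-0.003,0,0,0.04],[0.015,-0.002,0,0,0.04],[0.0,0,0,0,0.04],[0,0,0,0,0.04]]'
python3 -c 'from h import *; go(552,175,90,75)'
```

```text
time_s: 15.48
eef_pos: [518.7, -88.2, 91.6]
ee_rot: [0.008, 0.794, 0.608, -0.001]
force: [0.8, -0.2, -4.3]
grip_width: 0.554
time_s: 15.9
eef_pos: [531.2, 70.8, 86.9]
ee_rot: [0.006, 0.79, 0.612, -0.002]
force: [0.4, -0.4, -4.3]
grip_width: 0.557
time_s: 16.32
eef_pos: [536.6, 150.6, 82.5]
ee_rot: [0.004, 0.785, 0.62, -0.004]
force: [-0.1, -0.0, -3.7]
grip_width: 0.553
t16.32 pos [536.6 150.6  82.5] yaw 76.6 F [-0.1 -0.  -3.7] j1,6 [ 0.1 -1.3] w0.553
 tool shift mm (present axes) [27.3  9.4 -7.5] turn rad 0.028 min rows 1
```

```bash
python3 -m inch '[[0.015,0.005,0,0.028,0.04],[0.012,0.004,0,0,0.04],[0,0,0,0,0.04],[0,0,0,0,0.04],[0,0,0,0,0.04]]'
python3 -c 'from h import *; go(552,175,-21,75)'
```

```text
time_s: 16.73
eef_pos: [551.3, 170.8, 80.2]
ee_rot: [0.003, 0.793, 0.609, -0.006]
force: [0.8, 0.7, -3.6]
grip_width: 0.555
t16.73 pos [551.3 170.8  80.2] yaw 75.0 F [ 0.8  0.7 -3.6] j1,6 [ 0.1 -1.2] w0.555
 tool shift mm (present axes) [  4.2  -0.4 101.2] turn rad 0.001 min rows 3
```

```bash
python3 -m inch '[[0.004,0,0.02,0,0.04],[0,0,0.025,0,0.04],[0,0,0.025,0,0.04],[0,0,0,0,0.04],[0,0,0,0,0.04]]'
python3 -c 'from h import *; go(552,175,-21,75); s=capture("side"); t=capture("top")
cv2.imwrite("pics/s9.png",np.vstack([cv2.resize(s[100:230,200:390],None,fx=2.3,fy=2.3,interpolation=cv2.INTER_CUBIC),cv2.resize(t[160:300,220:410],None,fx=2.3,fy=2.3)[:290]]))'
```

```text
time_s: 17.15
eef_pos: [552.3, 169.2, 9.7]
ee_rot: [0.004, 0.794, 0.608, -0.005]
force: [-0.6, 0.2, -2.9]
grip_width: 0.556
t17.15 pos [552.3 169.2   9.7] yaw 74.9 F [-0.6  0.2 -2.9] j1,6 [ 0.1 -1.2] w0.556
 tool shift mm (present axes) [ 5.5 -1.8 30.7] turn rad -0.001 min rows 1
```

View pics/s9.png

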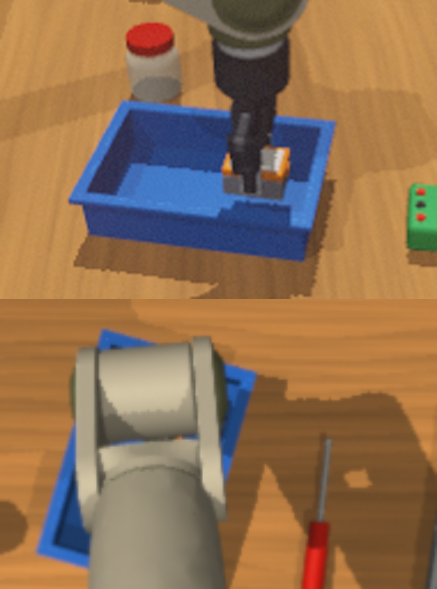

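The box hangs inside the tote's right half, level and clear of the walls (crop about (257,172)). I lower it to the floor.

```bash
python3 -m inch '[[0.005,-0.002,0.01,0,0.04],[0,0,0.01,0,0.04],[0,0,0.003,0,0.04],[0,0,0,0,0.04],[0,0,0,0,0.04]]'
python3 -c 'from h import *; weigh(4)'
python3 -m inch '[[0,0,0.004,0,0.04],[0,0,0,0,0.04],[0,0,0.002,0,0.04],[0,0,0,0,0.04],[0,0,0,0,0.04]]'
python3 -c 'from h import *; weigh(4)'
```

```text
time_s: 17.67
eef_pos: [553.9, 175.2, -11.0]
ee_rot: [0.006, 0.794, 0.608, -0.002]
force: [-0.3, 0.9, -3.3]
grip_width: 0.554
t17.87 F mean [ 0.6 -0.1 -4. ] sd [0.8 0.6 0.6] w0.556 pos [554.1 175.2 -10.7]
time_s: 18.28
eef_pos: [554.5, 175.0, -16.8]
ee_rot: [0.006, 0.794, 0.608, -0.001]
force: [-1.5, 0.1, -4.0]
grip_width: 0.555
t18.48 F mean [ 0.   0.1 -3.6] sd [0.3 0.6 0.4] w0.554 pos [554.5 175.  -16.7]
```

```bash
python3 -m inch '[[0,0,0.002,0,0.04],[0,0,0,0,0.04],[0,0,0.002,0,0.04],[0,0,0,0,0.04],[0,0,0,0,0.04]]'
python3 -c 'from h import *; weigh(4)'
python3 -m inch '[[0,0,0.0015,0,0.04],[0,0,0,0,0.04],[0,0,0,0,0.04],[0,0,0,0,0.04],[0,0,0,0,0.04]]'
python3 -c 'from h import *; weigh(4)'
```

```text
time_s: 18.9
eef_pos: [554.6, 175.0, -21.1]
ee_rot: [0.007, 0.794, 0.608, -0.001]
force: [-0.2, -0.2, -3.5]
grip_width: 0.555
t19.10 F mean [ 0.7  0.1 -3.8] sd [0.1 0.4 0.4] w0.555 pos [554.6 175.  -20.9]
time_s: 19.52
eef_pos: [555.1, 175.1, -21.1]
ee_rot: [0.007, 0.794, 0.608, -0.001]
force: [-0.3, 0.1, -3.9]
grip_width: 0.556
t19.72 F mean [ 0.1  0.3 -3.6] sd [0.3 0.3 0.5] w0.555 pos [555.  175.1 -21.1]
```

```bash
python3 -m inch '[[0,0,0.003,0,0.04],[0,0,0,0,0.04],[0,0,0,0,0.04],[0,0,0,0,0.04],[0,0,0,0,0.04]]'
python3 -c 'from h import *; weigh(4)'
python3 -m inch '[[0,0,0.003,0,0.04],[0,0,0,0,0.04],[0,0,0,0,0.04],[0,0,0,0,0.04],[0,0,0,0,0.04]]'
python3 -c 'from h import *; weigh(4)'
```

```text
time_s: 20.13
eef_pos: [555.6, 175.4, -20.9]
ee_rot: [0.007, 0.793, 0.609, -0.0]
force: [0.2, -0.5, -5.0]
grip_width: 0.552
t20.33 F mean [-0.  -0.3 -3.8] sd [0.4 0.4 0.2] w0.562 pos [555.5 175.4 -20.9]
time_s: 20.75
eef_pos: [556.3, 175.7, -21.4]
ee_rot: [0.008, 0.793, 0.609, 0.001]
force: [-0.3, 0.7, -3.3]
grip_width: 0.557
t20.95 F mean [-0.   0.  -3.9] sd [0.4 0.6 0.6] w0.558 pos [556.2 175.7 -21.3]
```

```bash
python3 -m inch '[[0,0,0,0,0.04],[0,0,0,0,0.04],[0,-0.002,0,0,0.04],[0,0,0.002,0,0.04],[0,0,0.003,0,0.04]]'
python3 -c 'from h import *; weigh(4); print(telemetry.sense()["joints"].round(4))'
```

```text
time_s: 21.37
eef_pos: [554.1, 176.2, -22.0]
ee_rot: [0.008, 0.793, 0.609, 0.0]
force: [-19.0, -5.5, 39.1]
grip_width: 0.555
t21.57 F mean [-14.5  -3.8  26.8] sd [0.4 0.3 0.5] w0.556 pos [554.1 176.2 -21.9]
[ 0.1  0.7  1.5 -0.   0.9 -1.2]
```

Pressing briefly gave +39 N, so the box is on the tote floor. I relax, release and rise.

```bash
python3 -m inch '[[0,0,0,0,0.04],[0,0,0,0,0.04],[0,0,0,0,0.068],[0,0,0,0,0.068],[0,0,0,0,0.068]]'
python3 -m inch '[[0,0,0,0,0.068],[0,0,-0.01,0,0.068],[0,0,-0.03,0,0.068],[0,0,-0.035,0,0.068],[0,0,-0.035,0,0.068]]'
python3 -m inch '[[0,0,-0.01,0,0.068],[0,0,0,0,0.068],[0,0,0,0,0.068],[0,0,0,-0.125,0.068],[0,0,0,-0.125,0.068]]'
python3 -c 'from h import *; go(388.5,-214.5,100,90)'
```

```text
time_s: 21.98
eef_pos: [555.1, 176.5, -19.7]
ee_rot: [0.009, 0.793, 0.609, 0.002]
force: [-0.1, -0.2, -0.2]
grip_width: 0.796
time_s: 22.4
eef_pos: [549.5, 177.1, 87.9]
ee_rot: [0.005, 0.793, 0.609, -0.004]
force: [-0.6, -0.4, -0.0]
grip_width: 0.794
time_s: 22.82
eef_pos: [552.5, 177.8, 107.0]
ee_rot: [0.009, 0.709, 0.705, 0.0]
force: [-0.4, 0.0, -0.4]
grip_width: 0.793
t22.82 pos [552.5 177.8 107. ] yaw 89.6 F [-0.4  0.  -0.4] j1,6 [ 0.1 -1.4] w0.793
 tool shift mm (present axes) [-393.4 -161.4    7. ] turn rad -0.007 min rows 11
```

```bash
python3 -m inch '[[-0.015,-0.006,0,0,0.068],[-0.03,-0.012,0,0,0.068],[-0.035,-0.014,0,0,0.068],[-0.035,-0.014,0,0,0.068],[-0.035,-0.014,0,0,0.068]]'
python3 -m inch '[[-0.035,-0.014,0,0,0.068],[-0.035,-0.014,0,0,0.068],[-0.035,-0.014,0,0,0.068],[-0.035,-0.014,0,0,0.068],[-0.03,-0.013,0,0,0.068]]'
python3 -m inch '[[-0.03,-0.012,0,0,0.068],[-0.015,-0.006,0,0,0.068],[0,0,0,0,0.068],[0,0,0,0,0.068],[0,0,0,0,0.068]]'
python3 -c 'from h import *; go(388.5,-214.5,60,90)'
```

```text
time_s: 23.23
eef_pos: [488.5, 28.2, 101.2]
ee_rot: [0.005, 0.703, 0.711, -0.002]
force: [0.3, -1.0, 0.4]
grip_width: 0.796
time_s: 23.65
eef_pos: [413.2, -148.6, 97.5]
ee_rot: [0.0, 0.703, 0.711, -0.004]
force: [0.9, 0.0, -0.1]
grip_width: 0.794
time_s: 24.07
eef_pos: [390.1, -198.8, 93.5]
ee_rot: [-0.004, 0.706, 0.708, -0.005]
force: [-0.8, 0.7, 0.0]
grip_width: 0.794
t24.07 pos [ 390.1 -198.8   93.5] yaw 90.2 F [-0.8  0.7  0. ] j1,6 [-0.7 -2.3] w0.794
 tool shift mm (present axes) [-15.7  -1.7  33.5] turn rad 0.003 min rows 1
```

```bash
python3 -m inch '[[-0.015,-0.002,0,0,0.068],[0,0,0.02,0,0.068],[0,0,0.02,0,0.068],[0,0,0.01,0,0.068],[0,0,0,0,0.068]]'
python3 -c 'from h import *; go(388.5,-214.5,-22,90)'
```

```text
time_s: 24.48
eef_pos: [389.6, -208.6, 40.8]
ee_rot: [-0.005, 0.703, 0.711, -0.004]
force: [-1.3, 1.3, 0.4]
grip_width: 0.795
t24.48 pos [ 389.6 -208.6   40.8] yaw 90.6 F [-1.3  1.3  0.4] j1,6 [-0.8 -2.3] w0.795
 tool shift mm (present axes) [-5.9 -1.2 62.8] turn rad 0.011 min rows 2
```

```bash
python3 -m inch '[[-0.006,-0.001,0,0.01,0.068],[0,0,0.015,0,0.068],[0,0,0.015,0,0.068],[0,0,0,0,0.068],[0,0,0,0,0.068]]'
python3 -c 'from h import *; go(388.5,-214.5,-22,90)'
python3 -m inch '[[-0.002,0,0.014,0,0.068],[0,0,0.012,0,0.068],[0,0,0.005,0,0.068],[0,0,0,0,0.068],[0,0,0,0,0.068]]'
python3 -c 'from h import *; go(388.5,-214.5,-22,90)'
```

```text
time_s: 24.9
eef_pos: [390.8, -213.7, 12.3]
ee_rot: [-0.003, 0.706, 0.709, -0.004]
force: [0.5, 0.2, -0.3]
grip_width: 0.798
t24.90 pos [ 390.8 -213.7   12.3] yaw 90.2 F [ 0.5  0.2 -0.3] j1,6 [-0.8 -2.3] w0.798
 tool shift mm (present axes) [-0.8 -2.3 34.3] turn rad 0.004 min rows 1
time_s: 25.32
eef_pos: [393.5, -217.6, -14.6]
ee_rot: [0.001, 0.705, 0.709, -0.004]
force: [0.4, -0.3, 0.8]
grip_width: 0.793
t25.32 pos [ 393.5 -217.6  -14.6] yaw 90.3 F [ 0.4 -0.3  0.8] j1,6 [-0.8 -2.3] w0.793
 tool shift mm (present axes) [ 3.1 -5.   7.4] turn rad 0.005 min rows 1
```

```bash
python3 -m inch '[[0.003,-0.005,0.006,0,0.068],[0,0,0,0,0.068],[0,0,0,0,0.068],[0,0,0,0,0.04],[0,0,0,0,0.04]]' 40
python3 -m inch '[[0,0,0,0,0.04],[0,0,0,0,0.04],[0,0,0,0,0.04],[0,0,0,0,0.04],[0,0,0,0,0.04]]'
python3 -c 'from h import *; go(388.5,-214.5,-22,90)'
python3 -m inch '[[0,0,-0.01,0,0.04],[0,0,-0.02,0,0.04],[0,0,-0.02,0,0.04],[0,0,0,0,0.04],[0,0,0,0,0.04]]'
python3 -c 'from h import *; weigh(8)
s=capture("side");cv2.imwrite("pics/s10.png",s)
for c in blobs(s,(8,150,120),(22,255,255),60,(190,230,400,390)): print(cen(c),cv2.contourArea(c))'
```

```text
time_s: 25.73
eef_pos: [388.8, -214.9, -18.6]
ee_rot: [0.002, 0.705, 0.709, -0.004]
force: [-0.5, -0.5, 3.3]
grip_width: 0.554
time_s: 26.15
eef_pos: [388.7, -214.7, -18.6]
ee_rot: [0.002, 0.705, 0.709, -0.004]
force: [-0.1, 0.2, -0.3]
grip_width: 0.559
t26.15 pos [ 388.7 -214.7  -18.6] yaw 90.3 F [-0.1  0.2 -0.3] j1,6 [-0.8 -2.3] w0.559
 tool shift mm (present axes) [ 0.2 -0.2  3.4] turn rad 0.005 min rows 1
time_s: 26.57
eef_pos: [387.6, -213.3, 31.3]
ee_rot: [-0.0, 0.705, 0.709, -0.004]
force: [-0.2, 1.0, -3.1]
grip_width: 0.554
t26.97 F mean [ 0.1 -0.2 -3.3] sd [0.5 0.5 0.4] w0.551 pos [ 387.5 -213.2   31.1]
[207.1 384.6] 277.5
[355.7 330. ] 920.5
[240.2 315. ] 131.5
[196.7 317.9] 200.0
[358.3 285.5] 63.5
[343.1 262.8] 5864.0
```

Box A reads −3.3 N when lifted (roughly 340 g), so it is full too and goes to the left half of the tote.

```bash
python3 -m inch '[[0,0,-0.02,0,0.04],[0,0,-0.03,0,0.04],[0,0,-0.025,0,0.04],[0,0,0,0.12,0.04],[0,0,0,0.12,0.04]]'
python3 -c 'from h import *; go(446,203,100,75)'
```

```text
time_s: 27.43
eef_pos: [387.2, -212.0, 108.0]
ee_rot: [-0.002, 0.787, 0.618, -0.004]
force: [-0.9, 0.1, -4.2]
grip_width: 0.556
t27.43 pos [ 387.2 -212.   108. ] yaw 76.3 F [-0.9  0.1 -4.2] j1,6 [-0.8 -2.1] w0.556
 tool shift mm (present axes) [417.1 -41.4   8. ] turn rad 0.022 min rows 11
```

```bash
python3 -m inch '[[0.015,-0.001,0,0.02,0.04],[0.025,-0.002,0,0,0.04],[0.03,-0.003,0,0,0.04],[0.03,-0.003,0,0,0.04],[0.03,-0.003,0,0,0.04]]'
python3 -m inch '[[0.03,-0.003,0,0,0.04],[0.03,-0.003,0,0,0.04],[0.03,-0.003,0,0,0.04],[0.03,-0.003,0,0,0.04],[0.03,-0.003,0,0,0.04]]'
python3 -m inch '[[0.03,-0.003,0,0,0.04],[0.03,-0.003,0,0,0.04],[0.02,-0.002,0,0,0.04],[0.01,0,0,0,0.04],[0,0,0,0,0.04]]'
python3 -c 'from h import *; go(446,203,95,75)'
```

```text
time_s: 27.85
eef_pos: [410.5, -84.1, 107.8]
ee_rot: [-0.0, 0.798, 0.603, -0.005]
force: [0.5, -0.1, -3.1]
grip_width: 0.557
time_s: 28.27
eef_pos: [436.7, 71.8, 106.4]
ee_rot: [-0.0, 0.798, 0.602, -0.005]
force: [0.6, 0.2, -2.8]
grip_width: 0.554
time_s: 28.68
eef_pos: [453.3, 170.0, 104.8]
ee_rot: [-0.001, 0.797, 0.605, -0.005]
force: [0.3, -1.0, -2.6]
grip_width: 0.559
t28.68 pos [453.3 170.  104.8] yaw 74.4 F [ 0.3 -1.  -2.6] j1,6 [ 0.1 -1.2] w0.559
 tool shift mm (present axes) [ 29.8 -15.9   9.8] turn rad -0.010 min rows 1
```

```bash
python3 -m inch '[[0.015,-0.008,0,-0.01,0.04],[0.015,-0.008,0,0,0.04],[0,0,0.01,0,0.04],[0,0,0.02,0,0.04],[0,0,0,0,0.04]]'
python3 -c 'from h import *; go(446,203,-18,75)'
```

```text
time_s: 29.1
eef_pos: [445.6, 200.3, 73.0]
ee_rot: [-0.0, 0.794, 0.608, -0.005]
force: [-1.2, -1.1, -3.8]
grip_width: 0.552
t29.10 pos [445.6 200.3  73. ] yaw 74.9 F [-1.2 -1.1 -3.8] j1,6 [ 0.2 -1.1] w0.552
 tool shift mm (present axes) [ 2.8 -0.3 91. ] turn rad -0.001 min rows 3
```

```bash
python3 -m inch '[[0.003,0,0.015,0,0.04],[0,0,0.025,0,0.04],[0,0,0.02,0,0.04],[0,0,0,0,0.04],[0,0,0,0,0.04]]'
python3 -c 'from h import *; go(446,203,-18,75)'
python3 -m inch '[[0,0,0.01,0,0.04],[0,0,0.006,0,0.04],[0,0,0.002,0,0.04],[0,0,0,0,0.04],[0,0,0,0,0.04]]'
python3 -c 'from h import *; go(446,203,-18,75)'
```

```text
time_s: 29.52
eef_pos: [447.9, 197.8, 13.3]
ee_rot: [0.001, 0.795, 0.606, -0.005]
force: [0.3, -0.7, -1.6]
grip_width: 0.554
t29.52 pos [447.9 197.8  13.3] yaw 74.7 F [ 0.3 -0.7 -1.6] j1,6 [ 0.2 -1.1] w0.554
 tool shift mm (present axes) [ 4.5 -3.2 31.3] turn rad -0.006 min rows 1
time_s: 29.93
eef_pos: [450.4, 196.7, -2.4]
ee_rot: [0.002, 0.796, 0.606, -0.003]
force: [0.2, -0.5, -2.2]
grip_width: 0.551
t29.93 pos [450.4 196.7  -2.4] yaw 74.6 F [ 0.2 -0.5 -2.2] j1,6 [ 0.2 -1.1] w0.551
 tool shift mm (present axes) [ 4.9 -5.9 15.6] turn rad -0.007 min rows 1
```

```bash
python3 -m inch '[[0.005,-0.006,0.006,0,0.04],[0,0,0.004,0,0.04],[0,0,0,0,0.04],[0,0,0,0,0.04],[0,0,0,0,0.04]]'
python3 -m inch '[[0,0,0.003,0,0.04],[0,0,0.002,0,0.04],[0,0,0,0,0.04],[0,0,0,0,0.04],[0,0,0.002,0,0.04]]'
python3 -c 'from h import *; go(446,203,-18,75)'
```

```text
time_s: 30.35
eef_pos: [445.7, 204.3, -12.7]
ee_rot: [0.002, 0.795, 0.606, -0.002]
force: [0.7, -0.3, -2.5]
grip_width: 0.552
time_s: 30.77
eef_pos: [446.2, 204.3, -18.7]
ee_rot: [0.002, 0.795, 0.606, -0.002]
force: [-13.1, -3.0, 43.4]
grip_width: 0.554
t30.77 pos [446.2 204.3 -18.7] yaw 74.6 F [-13.1  -3.   43.4] j1,6 [ 0.2 -1.1] w0.554
 tool shift mm (present axes) [-1.3  0.1 -0.7] turn rad -0.006 min rows 1
```

```bash
python3 -m inch '[[0,0,0,0,0.04],[0,0,0,0,0.04],[0,0,0,0,0.068],[0,0,0,0,0.068],[0,0,0,0,0.068]]'
python3 -m inch '[[0,0,0,0,0.068],[0,0,-0.01,0,0.068],[0,0,-0.03,0,0.068],[0,0,-0.035,0,0.068],[0,0,-0.035,0,0.068]]'
python3 -m inch '[[0,0,-0.035,0,0.068],[0,0,-0.035,0,0.068],[0,0,-0.01,0,0.068],[0,0,0,0,0.068],[0,0,0,0,0.068]]'
python3 -c 'from h import *; go(210,430,180,75)'
```

```text
time_s: 31.18
eef_pos: [447.5, 204.4, -17.3]
ee_rot: [0.003, 0.795, 0.606, -0.0]
force: [-0.0, 0.7, -0.2]
grip_width: 0.793
time_s: 31.6
eef_pos: [443.2, 204.0, 92.0]
ee_rot: [0.0, 0.795, 0.606, -0.007]
force: [0.9, 0.5, -0.5]
grip_width: 0.796
time_s: 32.02
eef_pos: [445.6, 205.2, 186.9]
ee_rot: [0.004, 0.795, 0.606, 0.0]
force: [-0.3, -0.2, -0.4]
grip_width: 0.796
t32.02 pos [445.6 205.2 186.9] yaw 74.6 F [-0.3 -0.2 -0.4] j1,6 [ 0.2 -1.1] w0.796
 tool shift mm (present axes) [ 154.3 -286.8    6.9] turn rad -0.007 min rows 9
```

```bash
python3 -m inch '[[0.008,-0.014,0,0,0.068],[0.014,-0.027,0,0,0.068],[0.017,-0.032,0,0,0.068],[0.017,-0.032,0,0,0.068],[0.017,-0.032,0,0,0.068]]'
python3 -m inch '[[0.017,-0.032,0,0,0.068],[0.017,-0.032,0,0,0.068],[0.017,-0.032,0,0,0.068],[0.017,-0.032,0,0,0.068],[0.0,0,0,0,0.068]]'
python3 -c '
from h import *
s,t=capture("side"),capture("top"); t0,s0=cv2.imread("pics/top0.png"),cv2.imread("pics/side0.png")
o=np.hstack([cv2.resize(s[90:395,150:440],(395,415)),cv2.resize(t[90:310,170:490],(400,275)).copy() if 0 else cv2.copyMakeBorder(cv2.resize(t[90:310,170:490],(400,275)),0,140,0,0,0)]);cv2.imwrite("pics/fin.png",o)
OR=((8,150,120),(22,255,255))
for n,i,R in(("top",t,((415,170,480,300),(235,170,330,290))),("side",s,((205,295,390,380),(235,140,350,215)))):
  for roi in R:
    for c in blobs(i,*OR,60,roi): print(n,cen(c),rect(n,c,41))
for lab,lo,hi,roi in(("red",(0,150,100),(5,255,255),(170,200,400,310)),("mm",(55,120,60),(80,255,255),(290,80,350,160))):
  for i in(t0,t): print(lab,[cen(c) for c in blobs(i,lo,hi,100,roi)])
s=telemetry.sense();print(s["time_s"],s["eef_pos"],s["force"])'
```

```text
time_s: 32.43
eef_pos: [330.7, 310.7, 180.3]
ee_rot: [0.003, 0.798, 0.602, -0.004]
force: [0.2, 0.5, -0.7]
grip_width: 0.795
time_s: 32.85
eef_pos: [213.8, 415.3, 173.2]
ee_rot: [0.003, 0.797, 0.603, -0.01]
force: [1.0, -0.1, 0.1]
grip_width: 0.798
top [475.1 283.7] [ 375.  -302.2   90.    26.6   -0. ]
top [447.5 192.6] [ 604.8 -233.4   66.8   48.5  -16.1]
top [416.7 181.8] [ 612.6 -154.3   99.5   13.2   -0.4]
top [254.5 283.3] [372.2 234.6 152.9  43.1 -88.9]
top [320.7 271.4] [401.2 102.6  96.3  60.8   0.8]
top [277.9 252.2] [445.6 202.8  64.9  46.7 -14.8]
top [289.6 210.3] [552.9 175.   65.6  46.9 -15. ]
top [264.7 193.1] [532.8 195.5 247.2 243.5   0.8]
side [355.7 330. ] [ 607.2 -236.7   65.7   49.   -15.9]
side [248.6 209.3] [398.2  73.5  93.3  45.7 -25.7]
side [314.2 181.7] [553.3 166.6  67.5  49.2  -4.8]
side [271.7 177. ] [452.  183.5  75.2  44.6  17.7]
side [345.3 194.3] [630.9 132.8 192.2  25.1  82.5]
side [241.1 149.3] [374.6 294.5 128.3  51.4 -84.5]
red [array([356.5, 274.8]), array([192.3, 256.7])]
red [array([356.5, 274.8]), array([192.2, 256.7])]
mm [array([317.6, 124.4])]
mm [array([317.6, 124.4])]
32.95 [216.9 413.1 173.2] [0.1 0.2 0.6]
```

View pics/fin.png

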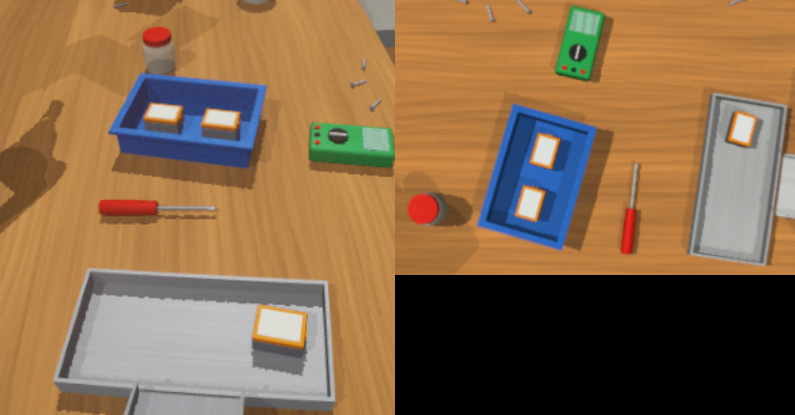

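The final view shows two boxes lid up in the tote, at about top-crop (545,151) and (531,202), and one lid up in the tray at (742,128). The jar, screwdriver and multimeter have not moved. I make one last height check from the labels in both views, then hand in.

```bash
python3 -c '
from h import *
from rig import finish_job
s,t=capture("side"),capture("top"); W=((0,0,170),(180,70,255))
def lab(i,roi): return cen(max(blobs(i,*W,30,roi),key=cv2.contourArea))
for n,a,b in(("A",(265,240,290,265),(255,160,285,185)),("B",(277,197,302,224),(298,165,328,190)),("C",(436,180,460,206),(338,315,375,342))): print(n,tri(lab(t,a),lab(s,b)))
print(finish_job())'
```

```text
A (array([445.4, 204.1,  40.7]), np.float64(2.4283760170158746))
B (array([553.4, 175.7,  41.1]), np.float64(1.947040209686696))
C (array([ 605.7, -234.8,   40.9]), np.float64(1.5822460669652174))
the job is handed in; nothing more can be done
None
```

I weighed all three boxes, put the two full ones in the blue tote and left the light one in the catch tray. I handed the job in at about 33 s; no verdict was reported. A, B and C are my own left-to-right labels in the side view.

| Box | Force when lifted | Approx. mass | Result | Now at |
|---|---|---|---|---|
| A (left) | 3.3 N | 340 g | full | tote, left half |
| B (middle) | 3.9 N | 400 g | full | tote, right half |
| C (right) | 1.0 N | 100 g | light | back in the tray at its old place |

**Last checks:** Label heights measured from both cameras were 40.7, 41.1 and 40.9 mm, against 41 mm for a box flat and lid up on either floor. The red cap of the jar, the screwdriver's red handle and the multimeter were at the same pixels as at the start, within 0.1 px. The gripper was clear and read no contact force.

**What disagreed or went wrong:**
- **Height reading:** the reported tool height was about 30 mm lower than where the fingers really were. My first grasp, on box B, closed on nothing just above its lid. No contact force showed and the box stayed put, so I worked from pictures and contact force after that.
- **Setting down in the tote:** the wrist read about 39 N (box B) and 43 N (box A) for a moment as each box was pressed onto the tote floor. I relaxed this before releasing.
- **Box C:** it may have been released 1–2 mm above the tray floor.
- **Side view of the tote:** its front wall partly hid the boxes, so the lid outlines from that view were off. I relied on the top view and the labels there.

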